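# Load a board carrier into the test dock behind its gravity catch

### The job

Pick up the white circuit-board carrier by its red grip, set it on the open entry end of the grey test dock with its brass connector end leading, and slide it in fully home so that its own front edge lifts the orange catch and the catch drops down behind it. Do not touch the catch with the robot, and leave the solder spool, the screwdriver and the battery holder where they are; let go at the end.

Things in the scene. Friction and masses are not known exactly. Their poses are not given: they have to be found in the camera images.
- carrier_grip (a point): Centre of the board carrier's red upright grip: 14 mm along x, 30 mm along y, 70 mm tall, so its flat top is 35 mm above this point, the carrier's top face 35 mm below, the underside 53 mm below. Axes: x towards the brass connector end, z up. Grip it near the top across the 14 mm (fore and aft: a firm push), fingertips at least 25 mm above the carrier's top face, so that they pass over the raised catch.
- carrier: Board carrier, loose, 0.13 to 0.25 kg: white slab 110 mm (x) by 84 mm (y) by 18 mm thick, green circuit board on top, the grip in its middle. Origin: centre of the underside; x points to the brass connector end, which goes in first. It starts flat on the 2 mm thick blue mat (220 x 180 mm), connector end roughly away from the robot.
- carrier_front (a point): Middle of the carrier's lower front edge: 55 mm ahead (+x) of the grip's axis, at the underside. Axes as the carrier's.
- dock_stop (a point): Face of the black end stop of the dock, on the slide's centre line, at deck height. Axes are the dock's: x the direction in which the carrier slides in, z up. Fully home: carrier_front at this point or up to 3 mm short of it.
- dock: Test dock, fixed: grey base 295 x 124 mm, flat level deck 10 mm above the table, left or right of the mat. Origin: table height, on the centre line, 100 mm before the stop; x is the slide-in direction; the open entry end (x = -165 mm) is nearest the robot. Lips overhang the slide from x = -30 mm on, 5.5 mm over the carrier's edges and 21 mm above the deck: slide it in along the deck.
- dock_entry (a point): Centre line at deck height where the slide begins, 145 mm before the stop. From here on it is 87 mm wide between aluminium walls 27 mm high above the deck. Before it, 25 degree flared guides, 20 mm high, open to 114 mm wide 31 mm nearer the entry end; before those lie 89 mm of open deck to set the carrier on, front edge 15 to 35 mm before this point. Axes as the dock's.
- catch (a joint): Angle (rad) of the orange forked gravity catch: 0 dropped (at rest), positive lifted. It swings freely; its weight (50 to 80 g) drops it. The carrier's front top edge meets its sloping noses with carrier_front 138 mm before the stop and lifts them with a push of 2 to 5 N; they ride on the carrier (about 0.09) until it is within 3 mm of the stop, then drop behind its rear edge (0).
- catch_tooth (a point): Midway between the lower rear corners of the two catch teeth; dropped, it is 113 mm before the stop and 6 mm above the deck; it swings up with the catch. The two arms are 8 mm wide, 7 mm thick, 61 mm apart (centres), undersides 20 mm above the deck, either side of the grip's path. Riding on the carrier they reach 22 mm above its top face.
- catch_hinge (a point): Middle of the catch's hinge pin, level across the dock (along y), 18 mm beyond the stop, 20 mm above the deck.
- spool: Bystander: spool of silvery solder with yellow flanges, 48 mm diameter, 40 mm tall, standing; origin at the centre of its underside.
- screwdriver: Bystander: screwdriver lying on the table off to the robot's right; origin at its underside.
- battery_holder: Bystander: grey battery holder 66 by 62 mm, 18 mm tall with three cells, on the table off to the robot's left; origin at the centre of its underside.
Mind the look-alikes: they are no part of the job. Several things have the shape of the carrier; the one meant has the colours described above.

How it is judged:
On the way:
1. the carrier lifts the catch with its own front edge (catch raised above 0.05 rad while resting on the carrier) (value of joint catch above 0.05 rad and contact force between carrier and catch above 0.02 N and x of carrier_front in the frame of dock_stop below -0.02 m), for 0.1 s.
At the end, for the whole second after the job is handed in: The carrier lies flat on the dock's deck in the slide, connector end first, its front edge within 5 mm of the end stop and aligned with the dock, at rest and released, and the catch has dropped behind it (catch angle below 0.02 rad) (x of carrier_front in the frame of dock_stop between -0.005 and 0.003 m and y of carrier_front in the frame of dock_stop between -0.005 and 0.005 m and z of carrier_front in the frame of dock_stop between -0.003 and 0.004 m and angle between the x axis of carrier_grip and the x axis of dock_stop, either way round below 0.06 rad and angle between carrier_grip's own z axis and vertical below 0.04 rad and value of joint catch below 0.02 rad and linear speed of carrier below 0.01 m/s); the robot touches nothing.
It fails at once if the robot touches the catch (contact force between any of the fingers, the arm and catch above 0.5 N).
It fails at once if the spool, the screwdriver or the battery holder is moved by more than 20 mm (distance of any of spool, screwdriver, battery_holder from where it was at the start of the episode above 0.02 m).
It also fails if it takes over 58 s, if anything falls off the work surface, if the arm or the gripper's body presses on something with over 40 N, if the wrist force passes 120 N, or if a joint passes its speed limit or range.

### The arm

A 6-joint arm with a two-finger parallel gripper is mounted at the origin on the work surface. World frame = base frame: x ahead of the robot, y to its left, z up, the work surface at z = 0. Lengths are in m, angles in rad, forces in N, time in s.
With the tool pointing down it reaches from about 0.325 to 0.9 m from the base axis. Payload 6.1 kg.
Tool frame: the origin (TCP) lies on the front face of the gripper's body, between the roots of the fingers; the fingertips stand 73 mm ahead of it and the grasp point (between the pads) lies 54 mm ahead of it; z points along the fingers, y is the direction in which the jaws open and shut (so a half turn about z gives the same grasp; the last joint's range is limited). The gripper opens to 85 mm and grips with 20 to 120 N. Pads are 22 mm wide; open, the fingers measure 114 mm over their backs; the gripper's body (76 mm by 85 mm) begins 54 mm behind the grasp point. The pads swing forward as they close: fully open they stand 13 mm farther back than shut.
Start: joints at [1.05, 0.22, 1.526, -0, 1.395, -0.126], TCP at [0.24, 0.577, 0.304] pointing down, gripper open.
Joint ranges: [-2.98, 2.98], [-0.91, 2.08], [0.09, 2.57], [-1.24, 4.39], [0.2, 2.65], [-2.68, 2.68]. Speed limits (rad/s): [2.57, 2.57, 3.01, 3.14, 3.14, 3.14].

### API

Orientations are given as [roll, pitch, yaw] about the fixed x, y, z axes, in that order (R = Rz(yaw) Ry(pitch) Rx(roll)).
In Python, from station import bot, cams, order gives the robot as it stands.
- The arm moves only by the tool arm_command, never from a script. Its argument "targets" is a list of rows, each a list of 3 entries, a list of its own where there are three numbers: the shift along the tool's x, y, z in units of 30 mm (1.0 is 30 mm), then the turn, a rotation vector about the tool's x, y, z in units of 5 degrees (1.0 is 5 degrees), then the finger opening in mm, from 0 to 85.4. A call has 1 to 12 rows; each row is the pose to reach, as a shift and turn from the pose commanded when the call began, along the tool's axes at that moment; what a row does not reach only later rows make up. A row lasts 1/10 s, in which the tool goes at most 50 mm and 8.59 degrees, less where a joint would pass 70% of its speed; a pose out of reach is approached as far as the arm can. A call with a gripper value outside its range is refused whole. The fingers move at their own pace and stop on an object; the grip force is fixed at half the most. Time passes only in rows, so rows that repeat a pose let the fingers close. It gives the time, the measured TCP pose, the force and the opening at its end, in the units of the state.
- bot.observe(): the state, without advancing time (a new reading comes with each control period).
- cams.read_camera(name): name is "side" or "top" or "wrist"; returns a dict with "color" (420x560x3 uint8, red, green, blue), "intrinsics" (3x3 intrinsics, pixels), "rvec" (rotation vector, rad) and "tvec" (3), from world to camera coordinates, as OpenCV has them. Camera axes: x right, y down, z forward; pixel columns grow to the right and rows downward; lengths in m; the calibration is good to about 2 mm. A picture is of the moment at which its call begins. There is no depth.
- order.finish_job(): hands the job in, once; it reports no verdict.
The state is a dict: "t": time; "joints": joint angles; "qvel": joint speeds; "joint_efforts": joint torques, N m; "tool_pos": TCP position; "tool_rot": TCP orientation; "wrist_force": force on the tool from outside, world axes, zero at the start; "moment": the same for the moment, N m; "finger_gap": finger opening in m.
Only numpy, scipy, OpenCV 4.12 (cv2) and the standard library are available. Lean on these libraries where they do the work, as an engineer would, in place of code of your own. Each camera call takes 0.05 s, during which the arm holds its last target.

## Working session

There is one attempt and no reset: what is moved stays moved. The work goes in short steps, Python scripts to look and compute and a tool call to move; the robot and the scene stay as the last step left them, time stands still between calls to the robot, and variables do not carry over. Pictures are saved under pics/ and viewed, and the job is handed in when it is done.

Besides the shell and the picture viewer there is one more tool, called as name(argument=value, ...) on one line, values as JSON. arm_command: Moves the arm, as the interface text tells. Its arguments: {"type":"object","properties":{"targets":{"type":"array"}},"required":["targets"]}

```bash
mkdir -p pics; ls
python3 - <<'E'
from station import bot,cams,order
import cv2
s=bot.observe();print(s)
for n in("top","side","wrist"):
    d=cams.read_camera(n);cv2.imwrite(f"pics/{n}0.png",d["color"][:,:,::-1]);print(n,d["intrinsics"],d["rvec"],d["tvec"])
E
```

```text
pics
{'t': 0.0, 'joints': array([ 1.04992595e+00,  2.21241755e-01,  1.52757982e+00, -1.01904045e-05,
        1.39471559e+00, -1.26080798e-01]), 'qvel': array([-0.00063006, -0.00169887, -0.00150559,  0.0025177 ,  0.00107101,
       -0.00050268]), 'joint_efforts': array([ 1.85030862e-03, -4.96893311e+01, -3.89395630e+01, -1.62822180e-04,
        1.09201652e-02,  1.28219347e-05]), 'tool_pos': array([0.24014976, 0.57652667, 0.30280599]), 'tool_rot': array([-3.13966231e+00, -2.34567190e-04,  2.74680464e+00]), 'wrist_force': array([ 0.33995531, -0.32003656, -0.41434839]), 'moment': array([-0.0452984 , -0.03008825,  0.05598545]), 'finger_gap': 0.08520573700762175}
top [[521.5625971    0.         283.72111237]
 [  0.         521.5625971  214.77770634]
 [  0.           0.           1.        ]] [ 2.18411792 -2.19010913  0.02827455] [0.01754691 0.53085041 1.31155652]
side [[390.95624941   0.         273.46253826]
 [  0.         390.95624941 204.32052606]
 [  0.           0.           1.        ]] [ 2.01341872 -0.62089334  0.37588914] [-0.44057452  0.19468639  0.92390872]
wrist [[322.2439081    0.         279.61371961]
 [  0.         322.2439081  210.42472042]
 [  0.           0.           1.        ]] [-2.37821961 -1.58800823 -0.25593999] [-0.62264969 -0.04166686  0.38134714]
```

View pics/top0.png

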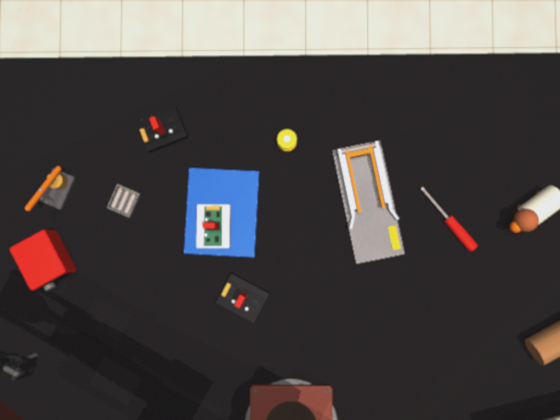

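View pics/side0.png

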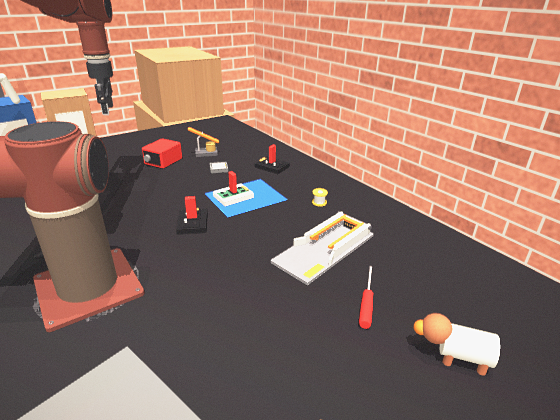

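View pics/wrist0.png

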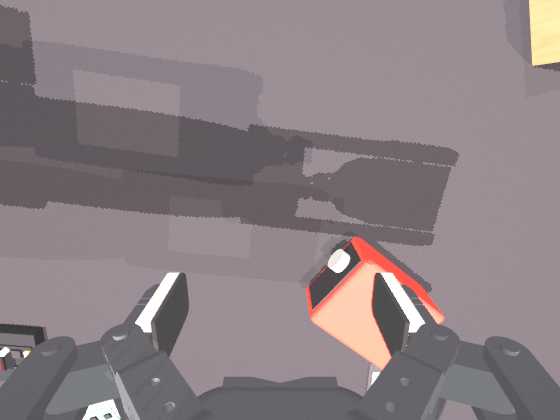

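Candidates for the carrier in the top view are the white slab on the blue mat at (212,226), the black look-alike at (160,128) and the black look-alike at (241,298). The description (white slab, green board, brass end away from the robot, on the mat) picks (212,226). The dock is at about (370,205) with its entry end near (380,255). I'll check both in close crops.

Run:
```python
import cv2,numpy as np
t=cv2.imread("pics/top0.png")
a=cv2.resize(t[160:265,175:275],None,fx=4,fy=4,interpolation=cv2.INTER_CUBIC)
b=cv2.resize(t[135:270,320:415],None,fx=4,fy=4,interpolation=cv2.INTER_CUBIC)
h=max(a.shape[0],b.shape[0]);f=lambda i:cv2.copyMakeBorder(i,0,h-i.shape[0],0,0,0)
cv2.imwrite("pics/crop1.png",np.hstack([f(a),f(b)]))
s=cv2.imread("pics/side0.png")
cv2.imwrite("pics/crop2.png",cv2.resize(s[140:290,190:390],None,fx=4,fy=4,interpolation=cv2.INTER_CUBIC))
```

```text
(no output)
```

View pics/crop1.png

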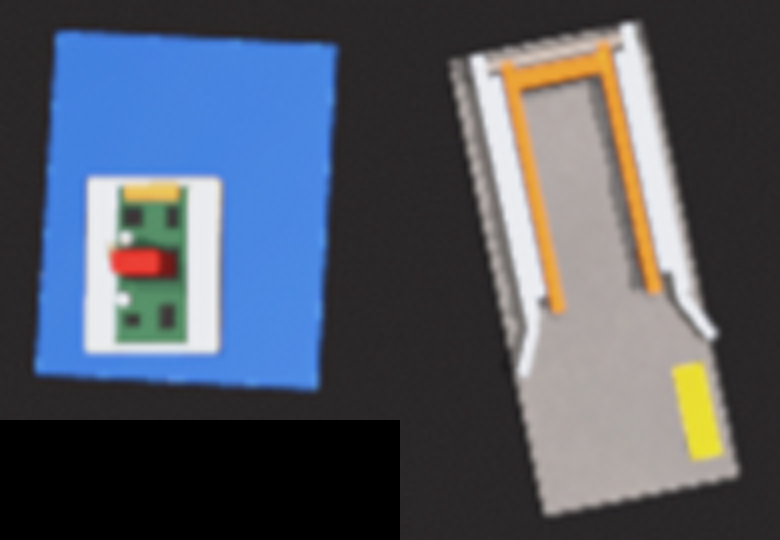

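View pics/crop2.png

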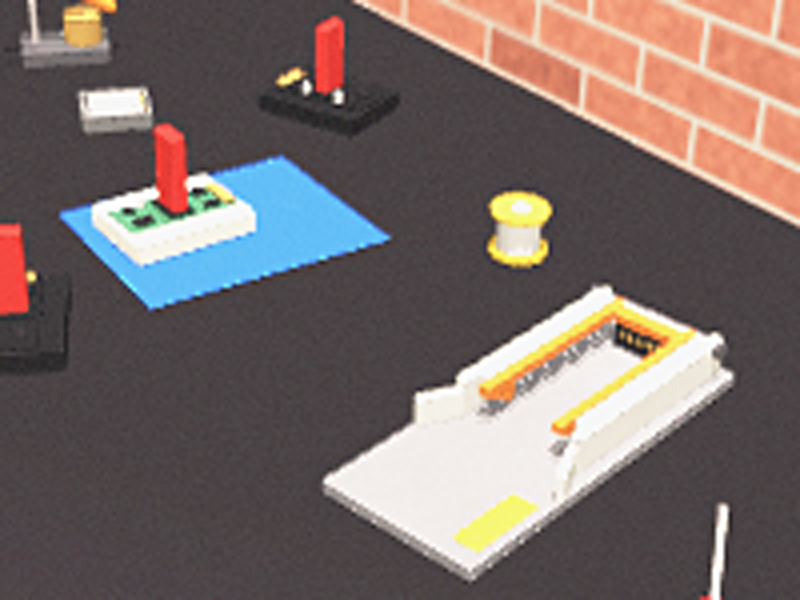

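```bash
cat > h.py <<'E'
import cv2,numpy as np
from scipy.spatial.transform import Rotation as Ro
def cam(d):
    R=cv2.Rodrigues(np.array(d["rvec"],float))[0];return R,np.array(d["tvec"],float).ravel(),np.array(d["intrinsics"],float)
def cast(d,px,z):
    R,t,K=cam(d);px=np.atleast_2d(np.array(px,float))
    r=np.c_[px,np.ones(len(px))]@np.linalg.inv(K).T@R;C=-R.T@t
    return C+r*((z-C[2])/r[:,2])[:,None]
def proj(d,P):
    return cv2.projectPoints(np.atleast_2d(np.array(P,float)),np.array(d["rvec"],float),np.array(d["tvec"],float),np.array(d["intrinsics"],float),None)[0][:,0]
def TR(s):
    return Ro.from_euler("xyz",s["tool_rot"]).as_matrix()
def togo(s,p,yaw):
    """shift(30mm), turn(5deg) from measured pose to TCP p, tool down, jaw axis y at angle"""
    R=TR(s);Rt=Ro.from_euler("xyz",[np.pi,0,yaw]).as_matrix()
    return R.T@(np.array(p)-s["tool_pos"])/0.03, np.degrees(Ro.from_matrix(R.T@Rt).as_rotvec())/5
E
python3 - <<'E'
from station import cams,bot
from h import *
d=cams.read_camera("top");im=d["color"];R,t,K=cam(d);print("C",-R.T@t)
hsv=cv2.cvtColor(im,cv2.COLOR_RGB2HSV)
# mat
m=cv2.inRange(hsv,(100,120,80),(125,255,255));m=cv2.morphologyEx(m,cv2.MORPH_OPEN,np.ones((3,3)))
c=max(cv2.findContours(m,0,1)[0],key=cv2.contourArea);hull=c
# non-blue inside mat
f=np.zeros_like(m);cv2.drawContours(f,[cv2.convexHull(c)],-1,255,-1)
w=cv2.inRange(hsv,(0,0,150),(180,60,255))&f
w=cv2.erode(f,np.ones((3,3)))&~m
c=max(cv2.findContours(w,0,1)[0],key=cv2.contourArea)
P=cast(d,c[:,0],0.02)[:,:2].astype(np.float32)
print("carrier rect",cv2.minAreaRect(P*1000), cv2.boxPoints(cv2.minAreaRect(P*1000)))
# brass
b=cv2.inRange(hsv,(15,80,120),(32,255,255))&f;ys,xs=np.nonzero(b);print("brass",cast(d,[[xs.mean(),ys.mean()]],0.022))
# dock
dk=cv2.inRange(hsv,(0,0,75),(180,255,255));dk[:,:325]=0;dk[:,412:]=0;dk[:130]=0;dk[275:]=0
c=max(cv2.findContours(dk,0,1)[0],key=cv2.contourArea)
r=cv2.minAreaRect(cast(d,c[:,0],0.01)[:,:2].astype(np.float32)*1000);print("dock",r,cv2.boxPoints(r))
y=cv2.inRange(hsv,(25,150,120),(35,255,255));y[:,:325]=0
ys,xs=np.nonzero(y);print("yellow",cast(d,[[xs.mean(),ys.mean()]],.01))
E
```

```text
C [ 0.468434   -0.01202923  1.33518367]
carrier rect ((502.8642578125, 195.06222534179688), (111.75224304199219, 86.44538116455078), 0.15066009759902954) [[446.8747  238.13783]
 [447.102   151.69276]
 [558.8538  151.98662]
 [558.6265  238.43169]]
brass [[0.5482875  0.19619167 0.022     ]]
dock ((565.3287353515625, -199.65066528320312), (298.8679504394531, 133.08250427246094), 11.381365776062012) [[ 405.70215 -163.907  ]
 [ 431.96448 -294.3725 ]
 [ 724.9553  -235.39433]
 [ 698.693   -104.92883]]
yellow [[ 0.47292843 -0.26207932  0.01      ]]
```

Run:
```python
from station import cams,bot
from h import *
d=cams.read_camera("wrist");R,t,K=cam(d);s=bot.observe();T=TR(s)
print("cam in tool",T.T@(-R.T@t-s["tool_pos"]),"\n",T.T@R.T)
print(togo(s,[0.50,0.195,0.30],np.radians(90)))
```

```text
cam in tool [ 0.08239985 -0.00113484 -0.06995046] 
 [[ 9.52232837e-04 -9.47970320e-01 -3.18357292e-01]
 [ 9.99998681e-01  1.32162503e-03 -9.44315482e-04]
 [ 1.31593201e-03 -3.18355973e-01  9.47970328e-01]]
(array([-12.88600218,  -8.41650534,   0.11877859]), array([-1.05201351e-02,  4.93998493e-03,  1.34767356e+01]))
```

arm_command(targets=[[[-12.9,-8.4,0.1],[0,0,13.48],85],[[-12.9,-8.4,0.1],[0,0,13.48],85],[[-12.9,-8.4,0.1],[0,0,13.48],85],[[-12.9,-8.4,0.1],[0,0,13.48],85],[[-12.9,-8.4,0.1],[0,0,13.48],85],[[-12.9,-8.4,0.1],[0,0,13.48],85],[[-12.9,-8.4,0.1],[0,0,13.48],85],[[-12.9,-8.4,0.1],[0,0,13.48],85],[[-12.9,-8.4,0.1],[0,0,13.48],85],[[-12.9,-8.4,0.1],[0,0,13.48],85],[[-12.9,-8.4,0.1],[0,0,13.48],85],[[-12.9,-8.4,0.1],[0,0,13.48],85]])

```text
t: 1.45
tool_pos: [0.5002, 0.1961, 0.3007]
tool_rot: [-3.141, -0.001, 1.57]
wrist_force: [-0.6, 0.4, -0.1]
finger_gap: 0.0853
```

Run:
```python
from station import bot,cams
from h import *
d=cams.read_camera("wrist");cv2.imwrite("pics/w1.png",d["color"][:,:,::-1]);np.save("w1.npy",d,allow_pickle=True)
s=bot.observe();print(s["t"],s["tool_pos"],s["tool_rot"],s["joints"])
print(togo(s,[0.56,-0.195,0.36],np.radians(101.4)))
```

```text
1.5 [0.49990565 0.19665083 0.30076442] [-3.14088035e+00 -5.50471829e-04  1.57169219e+00] [2.27597395e-01 1.28646369e-02 1.75875810e+00 7.10690213e-04
 1.37054031e+00 2.26559763e-01]
(array([-13.0557282 ,   1.99003657,  -1.9831245 ]), array([-0.00751098, -0.00709568, -2.26973173]))
```

View pics/w1.png

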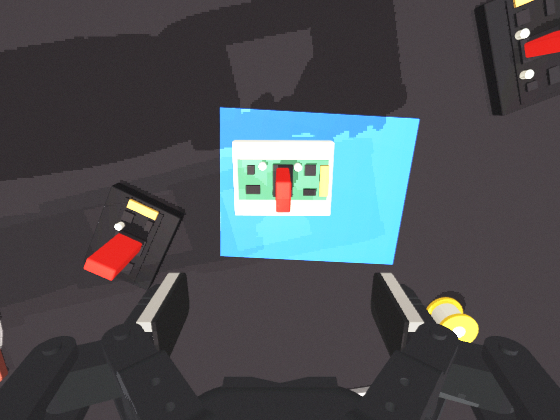

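The white slab is at (283,178), with brass at (325,181) on its right (+x) and the grip at (283,188). The black look-alikes at (135,235) and (530,50) are not on the mat. Next I survey the dock from above.

arm_command(targets=[[[-13,2,-2],[0,0,-2.27],85],[[-13,2,-2],[0,0,-2.27],85],[[-13,2,-2],[0,0,-2.27],85],[[-13,2,-2],[0,0,-2.27],85],[[-13,2,-2],[0,0,-2.27],85],[[-13,2,-2],[0,0,-2.27],85],[[-13,2,-2],[0,0,-2.27],85],[[-13,2,-2],[0,0,-2.27],85],[[-13,2,-2],[0,0,-2.27],85],[[-13,2,-2],[0,0,-2.27],85],[[-13,2,-2],[0,0,-2.27],85]])

```text
t: 2.6
tool_pos: [0.5607, -0.1923, 0.3605]
tool_rot: [-3.141, -0.001, 1.771]
wrist_force: [0.3, 0.4, 0.1]
finger_gap: 0.0851
```

Run:
```python
from station import bot,cams
from h import *
d=cams.read_camera("wrist");cv2.imwrite("pics/w2.png",d["color"][:,:,::-1]);np.save("w2.npy",d,allow_pickle=True)
s=bot.observe();print(s["t"],s["tool_pos"],s["tool_rot"],s["joints"])
```

```text
2.65 [ 0.5606509  -0.19212457  0.36050497] [-3.14113369e+00 -1.09250902e-03  1.77131295e+00] [-4.63412106e-01  1.12773113e-01  1.54223142e+00  5.79619504e-04
  1.48762282e+00 -6.63977435e-01]
```

View pics/w2.png

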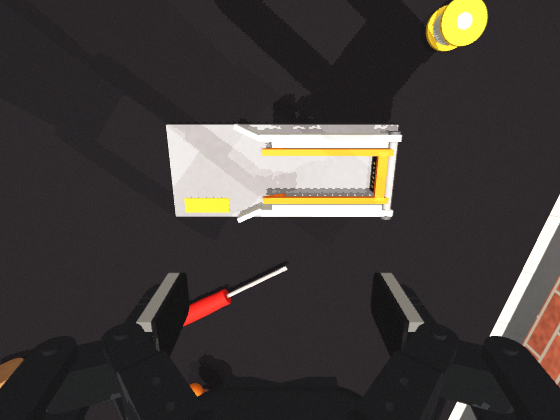

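Run:
```python
from h import *
im=cv2.imread("pics/w2.png");cv2.imwrite("pics/c3.png",cv2.resize(im[110:232,155:415],None,fx=3,fy=3,interpolation=cv2.INTER_CUBIC))
im=cv2.imread("pics/w1.png");cv2.imwrite("pics/c4.png",cv2.resize(im[125:230,215:350],None,fx=5,fy=5,interpolation=cv2.INTER_CUBIC))
```

```text
(no output)
```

View pics/c3.png

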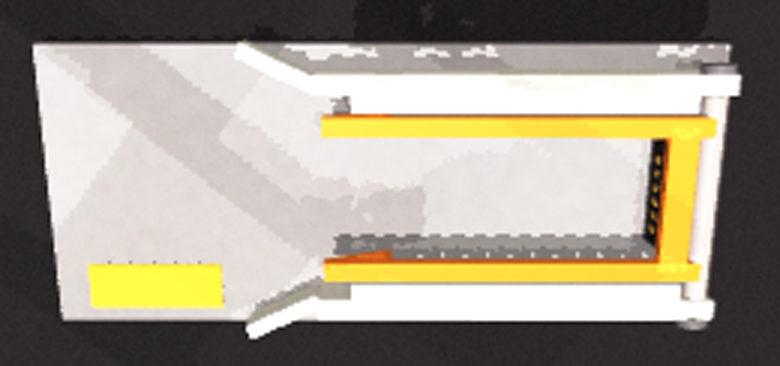

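View pics/c4.png

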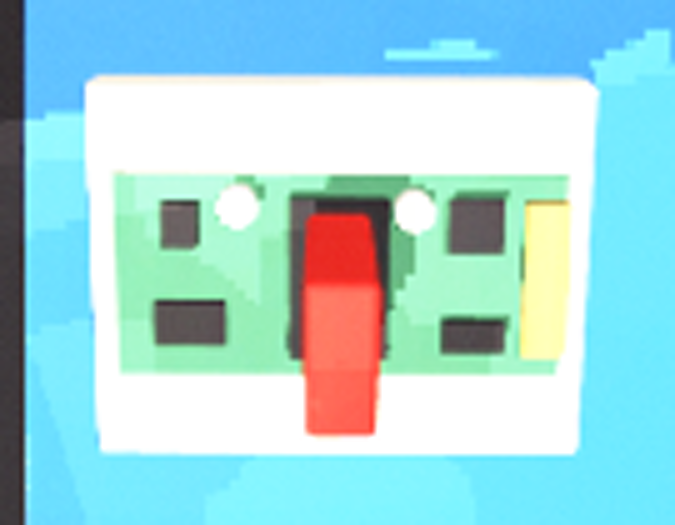

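Run:
```python
from h import *
d=np.load("w2.npy",allow_pickle=True).item();im=d["color"];g=cv2.cvtColor(im,cv2.COLOR_RGB2GRAY).astype(float)
hsv=cv2.cvtColor(im,cv2.COLOR_RGB2HSV)
def vedge(c,r0,r1,th=110,up=False):
    col=g[r0:r1,c]; 
    i=np.nonzero((col[:-1]-th)*(col[1:]-th)<0)[0]
    i=i[0]; return r0+i+(th-col[i])/(col[i+1]-col[i])
def hedge(r,c0,c1,th=110):
    col=g[r,c0:c1];i=np.nonzero((col[:-1]-th)*(col[1:]-th)<0)[0][0];return c0+i+(th-col[i])/(col[i+1]-col[i])
def line(px,z):
    P=cast(d,px,z)[:,:2].astype(np.float32);vx,vy,x,y=cv2.fitLine(P,cv2.DIST_HUBER,0,.0005,.001).ravel();
    return np.array([x,y]),np.array([vx,vy])*(1 if vx>0 else -1)
bot_=[(c,vedge(c,205,230)) for c in range(182,232,3)]
top_=[(c,vedge(c,115,135)) for c in range(172,232,3)]
near=[(hedge(r,155,190),r) for r in range(130,212,4)]
print(g[115:132,200].astype(int),g[140,160:178].astype(int),g[208:224,215].astype(int))
pb,vb=line(bot_,.01);pt,vt=line(top_,.01);pn,vn=line(near,.01)
A=lambda v:np.degrees(np.arctan2(v[1],v[0]))
print("bottom",pb,A(vb),"top",pt,A(vt),"near",pn,A(vn),)
n=np.array([-vb[1],vb[0]]);print("width",(pt-pb)@n)
# arms
o=cv2.inRange(hsv,(10,120,120),(28,255,255));
for lo,hi in((140,165),(190,208)):
    m=o.copy();m[:lo]=0;m[hi:]=0;L=[];
    for c in range(285,370,4):
        ys=np.nonzero(m[:,c])[0];L.append((c,ys.mean()))
    p,v=line(L,.037);xs=np.nonzero(m[:, :].any(0)&(np.arange(560)>240))[0].min();print("arm",p,A(v),[int((m[:,c]>0).sum()) for c in (285,320,350)],"nose col",xs)
```

```text
[ 38  41  41  42  40  41  39  41  34 117 209 207 207 209 207 206 207] [ 45  45  47  42  44  43  44 121 233 237 238 239 238 239 239 239 240 240] [233 233 233 233 234 223 222 218 165  38  38  38  40  37  42  40]
bottom [ 0.4714062  -0.28060833] 11.510613 top [ 0.45213342 -0.15781964] 11.663121 near [ 0.4188008  -0.22843137] -78.48305
width 0.124165
arm [ 0.6094942  -0.15781237] 11.526864 [8, 7, 7] nose col 262
arm [ 0.6286839 -0.2153   ] 11.537859 [10, 8, 8] nose col 263
```

Run:
```python
from h import *
y=np.radians(11.53);u=np.array([np.cos(y),np.sin(y)]);n=np.array([-u[1],u[0]])
pb=np.array([.4714062,-.28060833]);pt=np.array([.45213342,-.15781964]);pn=np.array([.4188008,-.22843137])
c=((pb@n)+(pt@n))/2; ca=(np.array([.6094942,-.15781237])@n+np.array([.6286839,-.2153])@n)/2
print("centre n base",c,"arms",ca)
near=pn@u; stop=(near+.265)*u+c*n;print("stop",stop,"entry",(near+.120)*u+c*n)
d2=np.load("w2.npy",allow_pickle=True).item()
print("pixel check stop@deck,entry,hinge",proj(d2,[[*stop,.01],[*((near+.12)*u+c*n),.01],[*(stop+.018*u),.03],[*(stop-.113*u),.016]]))
d=np.load("w1.npy",allow_pickle=True).item();im=d["color"]
hsv=cv2.cvtColor(im,cv2.COLOR_RGB2HSV)
m=cv2.inRange(hsv,(85,90,0),(130,255,255));f=np.zeros_like(m)
cv2.rectangle(f,(228,130),(342,222),255,-1);w=f&~m
w=cv2.morphologyEx(w,cv2.MORPH_OPEN,np.ones((3,3)))
c=max(cv2.findContours(w,0,1)[0],key=cv2.contourArea);print(cv2.boundingRect(c))
def run(r):
    xs=np.nonzero(w[r])[0];return xs.min(),xs.max()
rows=range(152,212,4)
for nm,k in(("rear",0),("front",1)):
    L=[(run(r)[k]+(-.5 if k==0 else .5),r) for r in rows];P=cast(d,L,.02)[:,:2].astype(np.float32)
    vx,vy,x,yy=cv2.fitLine(P,cv2.DIST_HUBER,0,.0005,.001).ravel();print(nm,x,yy,np.degrees(np.arctan2(vy,vx))%180-90)
L=[(cc,np.nonzero(w[:,cc])[0].max()+.5) for cc in range(240,328,4)];P=cast(d,L,.02)[:,:2].astype(np.float32)
vx,vy,x,yy=cv2.fitLine(P,cv2.DIST_HUBER,0,.0005,.001).ravel();print("right",x,yy,np.degrees(np.arctan2(vy,vx)))
# grip top
r=cv2.inRange(hsv,(0,120,100),(8,255,255))|cv2.inRange(hsv,(172,120,100),(180,255,255));r&=f
ys,xs=np.nonzero(r);print("red",xs.min(),xs.max(),ys.min(),ys.max());
print(cast(d,[[276,181],[290.5,181],[276,212],[290,212]],.09))
```

```text
centre n base -0.30708929539389634 arms -0.3065356500065243
stop [ 0.67836466 -0.17502915] entry [ 0.53629074 -0.20401189]
pixel check stop@deck,entry,hinge [[370.38237456 172.28955813]
 [260.86814152 172.28686499]
 [388.81875877 175.54408749]
 [285.09608847 173.2325273 ]]
(232, 140, 103, 76)
rear 0.44669294 0.19905299 -0.29681396
front 0.55741537 0.19182135 -0.15145874
right 0.5003489 0.15300384 0.06518915
red 275 291 167 211
[[0.49582611 0.21043045 0.09      ]
 [0.50876304 0.21044296 0.09      ]
 [0.49573962 0.18119959 0.09      ]
 [0.50863534 0.18121403 0.09      ]]
```

Estimates: the carrier is at (0.502, 0.1955) with yaw about 0°. The dock yaw is 11.5°, the stop is at (0.678, -0.175) and the entry is at (0.536, -0.204). In the wrist view the dock spans pixels (167–400, 125–216), and the computed stop projects onto the black stop's foot at (370,172). Now I go above the grip.

Run:
```python
from station import bot
from h import *
s=bot.observe();print(s["tool_pos"]);print(togo(s,[0.502,0.1955,0.22],np.radians(90)))
```

```text
[ 0.5606509  -0.19212457  0.36050497]
(array([13.04620497,  0.65980955,  4.69745244]), array([-0.00649684, -0.01194997,  2.29775388]))
```

arm_command(targets=[[[13.05,0.66,3],[0,0,2.3],50],[[13.05,0.66,3],[0,0,2.3],50],[[13.05,0.66,3],[0,0,2.3],50],[[13.05,0.66,3],[0,0,2.3],50],[[13.05,0.66,3],[0,0,2.3],50],[[13.05,0.66,3],[0,0,2.3],50],[[13.05,0.66,4.7],[0,0,2.3],50],[[13.05,0.66,4.7],[0,0,2.3],50],[[13.05,0.66,4.7],[0,0,2.3],50],[[13.05,0.66,4.7],[0,0,2.3],50],[[13.05,0.66,4.7],[0,0,2.3],50],[[13.05,0.66,4.7],[0,0,2.3],50]])

```text
t: 3.85
tool_pos: [0.5034, 0.1933, 0.2211]
tool_rot: [3.14, -0.0, 1.568]
wrist_force: [0.3, -0.3, 0.2]
finger_gap: 0.0499
```

Run:
```python
from station import bot,cams
from h import *
d=cams.read_camera("wrist");cv2.imwrite("pics/w3.png",d["color"][:,:,::-1])
s=bot.observe();print(s["t"],s["tool_pos"],s["tool_rot"],s["finger_gap"]);print(togo(s,[0.502,0.1955,0.123],np.radians(90)))
print(proj(d,[[.509,.181,.09],[.495,.211,.09]]))
```

```text
3.9 [0.50369226 0.19291341 0.22128995] [ 3.13925534e+00 -2.87649750e-04  1.56754997e+00] 0.04994961711448879
(array([ 0.08509363, -0.06434587,  3.27621493]), array([ 0.02678896, -0.00325274, -0.03720437]))
[[288.72630978 245.85210066]
 [267.69616292 204.07385847]]
```

View pics/w3.png

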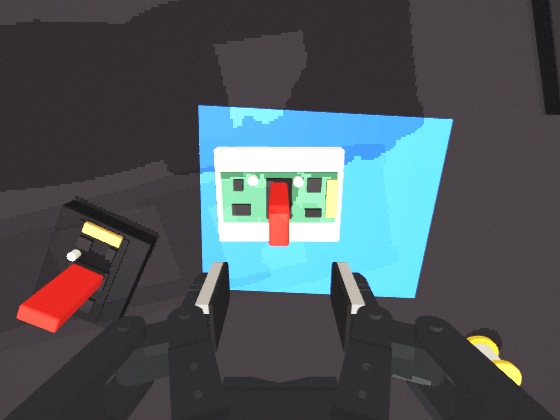

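The grip's red top at (269–290, 205–245) matches the projection and lies midway between the fingers. Next: descend, close and lift slightly.

arm_command(targets=[[[0.08,-0.05,1.1],[0,0,0],50],[[0.08,-0.05,2.2],[0,0,0],50],[[0.08,-0.05,3.0],[0,0,0],50],[[0.08,-0.05,3.27],[0,0,0],50],[[0.08,-0.05,3.27],[0,0,0],50],[[0.08,-0.05,3.27],[0,0,0],0],[[0.08,-0.05,3.27],[0,0,0],0],[[0.08,-0.05,3.27],[0,0,0],0],[[0.08,-0.05,3.27],[0,0,0],0],[[0.08,-0.05,3.27],[0,0,0],0],[[0.08,-0.05,3.27],[0,0,0],0],[[0.08,-0.05,3.27],[0,0,0],0]])

```text
t: 5.1
tool_pos: [0.503, 0.1958, 0.1237]
tool_rot: [3.138, -0.001, 1.568]
wrist_force: [0.5, -0.8, 6.4]
finger_gap: 0.0132
```

Run:
```python
from station import bot
s=bot.observe();print(s["t"],s["tool_pos"],s["tool_rot"],s["finger_gap"],s["wrist_force"])
```

```text
5.1 [0.50298757 0.19583365 0.12371783] [ 3.13810717e+00 -5.64781583e-04  1.56791281e+00] 0.01324454777691164 [ 0.46062014 -0.77671636  6.44856513]
```

arm_command(targets=[[[0,0,-0.5],[0,0,0],0],[[0,0,-1.5],[0,0,0],0],[[0,0,-2.7],[0,0,0],0],[[0,0,-3.3],[0,0,0],0],[[0,0,-3.3],[0,0,0],0],[[0,0,-3.3],[0,0,0],0]])

```text
t: 5.7
tool_pos: [0.5012, 0.1956, 0.2208]
tool_rot: [3.142, -0.0, 1.568]
wrist_force: [0.2, -0.4, -2.7]
finger_gap: 0.0135
```

Run:
```python
from station import bot,cams
from h import *
d=cams.read_camera("wrist");cv2.imwrite("pics/w4.png",d["color"][:,:,::-1]);np.save("w4.npy",d,allow_pickle=True)
e=cams.read_camera("side");cv2.imwrite("pics/s4.png",cv2.resize(e["color"][90:240,160:360,::-1],None,fx=3,fy=3))
s=bot.observe();print(s["t"],s["tool_pos"],s["tool_rot"],s["finger_gap"],s["wrist_force"],s["moment"])
y=np.radians(11.53);u=np.array([np.cos(y),np.sin(y)]);stop=np.array([.67836,-.17503])
p=stop-.228*u;print(p,togo(s,[*p,.18],np.radians(90)+y))
```

```text
5.8 [0.50040916 0.19536384 0.21909433] [-3.13851873e+00  7.16868917e-04  1.56786684e+00] 0.013526311746444105 [-0.57264211 -0.41028885 -2.7996148 ] [-0.02153623  0.03843913 -0.007744  ]
[ 0.454961   -0.22060287] (array([-13.86899766,  -1.47027013,   1.31761265]), array([-0.03594074,  0.00459032, -2.33958016]))
```

View pics/w4.png

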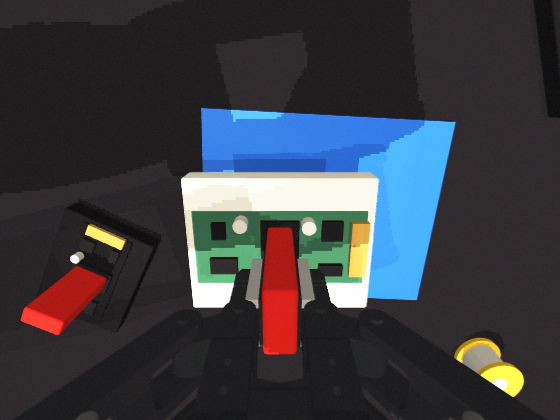

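View pics/s4.png

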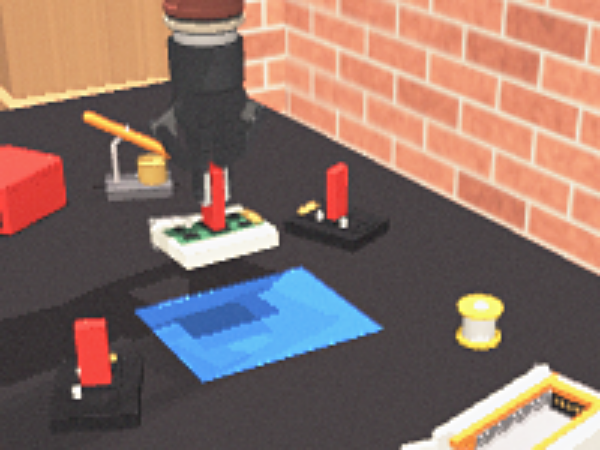

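The carrier is held level on the grip: red grip at (280,290) between the pads, slab edges parallel to the image. Now I move it over the open deck.

arm_command(targets=[[[-1,-0.1,0],[0,0,-0.2],0],[[-2.5,-0.3,0],[0,0,-0.4],0],[[-4,-0.45,0],[0,0,-0.7],0],[[-5.5,-0.6,0],[0,0,-1.0],0],[[-7,-0.75,0],[0,0,-1.3],0],[[-8.5,-0.9,0],[0,0,-1.6],0],[[-10,-1.05,0.3],[0,0,-1.9],0],[[-11.5,-1.2,0.6],[0,0,-2.1],0],[[-12.7,-1.35,1.0],[0,0,-2.25],0],[[-13.5,-1.45,1.2],[0,0,-2.34],0],[[-13.87,-1.47,1.3],[0,0,-2.34],0],[[-13.87,-1.47,1.3],[0,0,-2.34],0]])

```text
t: 7.0
tool_pos: [0.4553, -0.2208, 0.1802]
tool_rot: [-3.14, -0.002, 1.77]
wrist_force: [0.7, 1.0, -1.5]
finger_gap: 0.0134
```

arm_command(targets=[[[0,0,0],[0,0,0],0],[[0,0,0],[0,0,0],0]])

```text
t: 7.2
tool_pos: [0.4565, -0.2191, 0.1819]
tool_rot: [3.141, -0.0, 1.773]
wrist_force: [0.8, 0.2, -2.7]
finger_gap: 0.0136
```

```bash
cat > look.py <<'E'
import sys
from station import bot,cams
from h import *
k=sys.argv[1]
for n in("wrist","top"):
    d=cams.read_camera(n);np.save(f"{n}{k}.npy",d,allow_pickle=True);im=d["color"][:,:,::-1]
    if n=="top": im=cv2.resize(im[130:280,310:450],None,fx=4,fy=4,interpolation=cv2.INTER_CUBIC)
    cv2.imwrite(f"pics/{n}{k}.png",im)
s=bot.observe();print(s["t"],s["tool_pos"],s["tool_rot"],s["finger_gap"],s["wrist_force"],s["moment"])
y=np.radians(11.53);u=np.array([np.cos(y),np.sin(y)]);v=np.array([-u[1],u[0]]);stop=np.array([.67836,-.17503])
r=s["tool_pos"][:2]-stop;print("dock-frame tcp",r@u*1000,r@v*1000,"yaw err deg",np.degrees(s["tool_rot"][2]-np.pi/2-y))
E
python3 look.py 5
```

```text
7.3 [ 0.45665802 -0.2192947   0.18213457] [3.14112068e+00 2.07344238e-04 1.77367673e+00] 0.013690388746648635 [ 0.68610083 -0.76324425 -1.35151513] [0.00853629 0.0035039  0.01121629]
dock-frame tcp -226.07574374059115 0.94256149167115 yaw err deg 0.09419086144340649
```

View pics/wrist5.png

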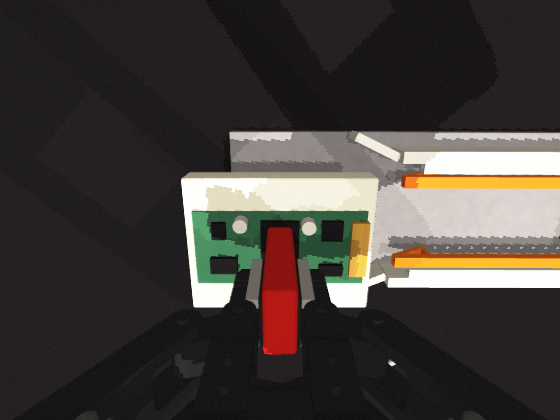

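View pics/top5.png

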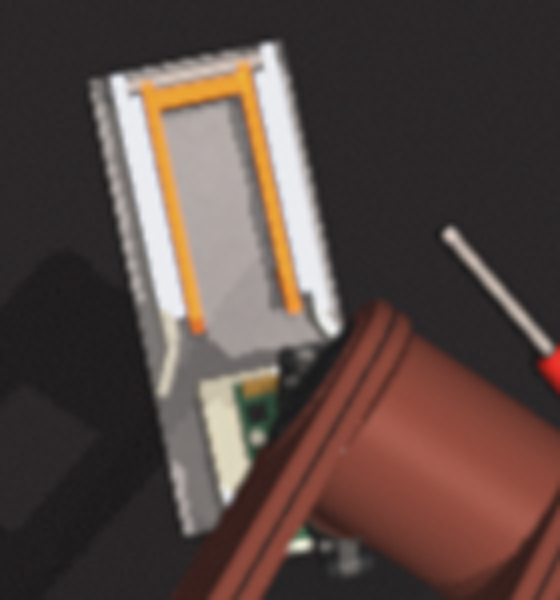

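```bash
cat > car.py <<'E'
import sys
from h import *
d=np.load(f"wrist{sys.argv[1]}.npy",allow_pickle=True).item();z=float(sys.argv[2])
y=np.radians(11.53);u=np.array([np.cos(y),np.sin(y)]);v=np.array([-u[1],u[0]]);stop=np.array([.67836,-.17503])
px=np.array(eval(sys.argv[3]),float)
P=cast(d,px,z)[:,:2]-stop;q=np.c_[P@u,P@v]*1000;print(q);print("angle of first two rel dock deg",np.degrees(np.arctan2(q[1,1]-q[0,1],q[1,0]-q[0,0])))
E
python3 - <<'E'
import cv2
im=cv2.imread("pics/wrist5.png");cv2.imwrite("pics/c5.png",cv2.resize(im[120:320,170:440],None,fx=3,fy=3,interpolation=cv2.INTER_CUBIC)[:600,:800])
E
python3 car.py 5 0.0785 "[[182.5,179],[378,179.5],[368,306],[193,306.5]]"
```

```text
[[-280.72983119   42.18229529]
 [-173.15869191   42.17300767]
 [-171.33405079  -39.40207162]
 [-281.80832774  -40.08722351]]
angle of first two rel dock deg -0.00494687934283408
```

View pics/c5.png

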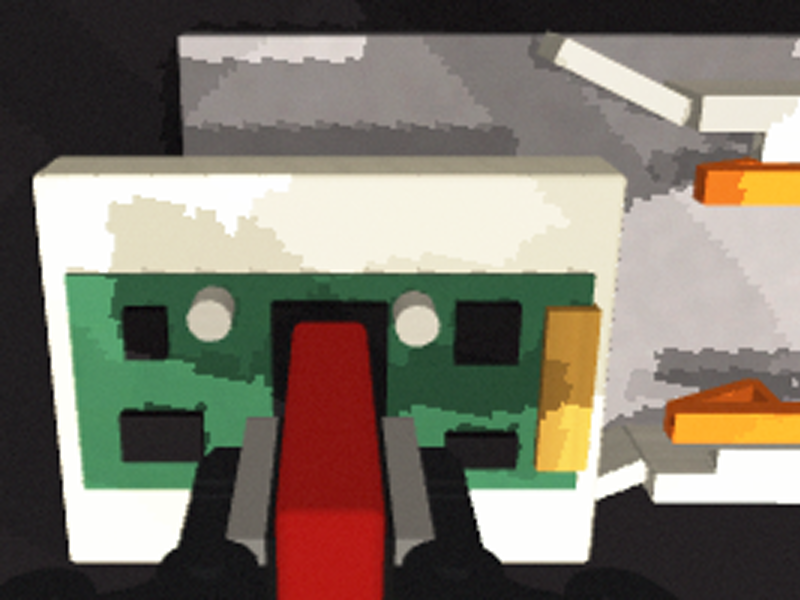

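In the wrist view the slab's corners are at (182,179), (378,179), (368,306) and (193,306). That puts it aligned with the dock to within 0.1°, about 1 mm left of centre, with the front edge 172 mm before the stop. Lowering.

arm_command(targets=[[[-0.03,0,0.4],[0,0,0],0],[[-0.03,0,0.9],[0,0,0],0],[[-0.03,0,1.3],[0,0,0],0],[[-0.03,0,1.5],[0,0,0],0],[[-0.03,0,1.58],[0,0,0],0],[[-0.03,0,1.62],[0,0,0],0],[[-0.03,0,1.62],[0,0,0],0],[[-0.03,0,1.62],[0,0,0],0]])

```text
t: 8.1
tool_pos: [0.4567, -0.2215, 0.1337]
tool_rot: [3.141, 0.001, 1.772]
wrist_force: [-0.1, 0.0, -1.6]
finger_gap: 0.0135
```

arm_command(targets=[[[0,0,0.03],[0,0,0],0],[[0,0,0.03],[0,0,0],0],[[0,0,0.03],[0,0,0],0]])

```text
t: 8.4
tool_pos: [0.4564, -0.2213, 0.1324]
tool_rot: [3.141, 0.0, 1.772]
wrist_force: [0.6, 0.2, -2.4]
finger_gap: 0.0131
```

arm_command(targets=[[[0,0,0.03],[0,0,0],0],[[0,0,0.03],[0,0,0],0]])

```text
t: 8.6
tool_pos: [0.4565, -0.2214, 0.1317]
tool_rot: [3.141, 0.0, 1.772]
wrist_force: [-1.9, -0.1, 1.7]
finger_gap: 0.0134
```

arm_command(targets=[[[0,0,0.03],[0,0,0],0],[[0,0,0.03],[0,0,0],0]])

```text
t: 8.8
tool_pos: [0.4565, -0.2214, 0.1317]
tool_rot: [-3.141, 0.0, 1.772]
wrist_force: [-4.3, 2.4, 9.9]
finger_gap: 0.0133
```

```bash
python3 look.py 6
```

```text
8.9 [ 0.45650776 -0.22141589  0.13168444] [-3.14145561e+00  1.49195969e-04  1.77212421e+00] 0.013489215438365523 [-5.25872747  1.81303929 10.41536379] [0.42066468 0.69299693 0.03517683]
dock-frame tcp -226.646962213041 -1.1057808037896226 yaw err deg 0.005237839756703343
```

View pics/wrist6.png

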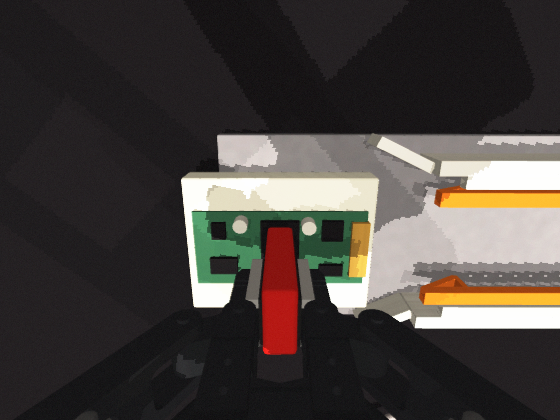

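Contact: 10 N upward at TCP z 0.1317, and the slab sits on the deck in the mouth of the guides. I ease the pressure and slide forward to the entry.

arm_command(targets=[[[0.02,0,-0.03],[0,0,0],0],[[0.02,0.2,-0.03],[0,0,0],0],[[0.02,0.4,-0.03],[0,0,0],0],[[0.02,0.6,-0.03],[0,0,0],0],[[0.02,0.8,-0.03],[0,0,0],0],[[0.02,0.95,-0.03],[0,0,0],0],[[0.02,0.95,-0.03],[0,0,0],0]])

```text
t: 9.6
tool_pos: [0.4854, -0.215, 0.1318]
tool_rot: [3.14, 0.001, 1.772]
wrist_force: [0.7, -0.3, 3.3]
finger_gap: 0.0132
```

```bash
python3 look.py 7;python3 - <<'E'
import cv2
im=cv2.imread("pics/wrist7.png");cv2.imwrite("pics/c7.png",cv2.resize(im[120:320,170:436],None,fx=3,fy=3,interpolation=cv2.INTER_CUBIC))
E
```

```text
9.7 [ 0.4853065  -0.21504565  0.13175584] [3.13951538e+00 9.84861977e-04 1.77217517e+00] 0.01318753719555033 [ 2.4041518  -0.84988406  2.73607256] [ 0.06484632 -0.27245533 -0.00739206]
dock-frame tcp -197.1560837276598 -0.6204141249863764 yaw err deg 0.00815784022367902
```

View pics/c7.png

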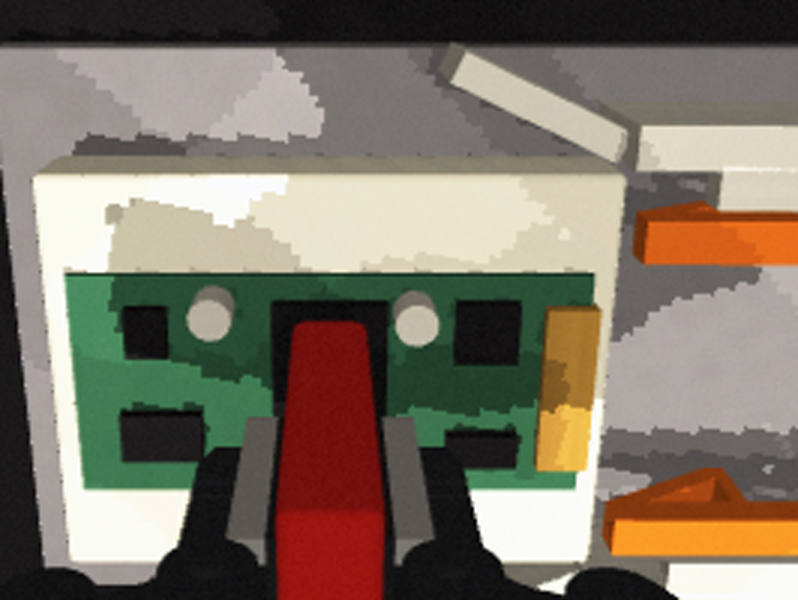

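```bash
python3 car.py 7 0.028 "[[182,178.2],[378,178.7],[368,306],[193,306.5]]"; echo wall; python3 car.py 7 0.037 "[[383,176.7],[430,176.7]]"; python3 car.py 7 0.01 "[[200,134.5],[400,134.5]]"
```

```text
[[-251.72581174   40.68844169]
 [-143.77477655   40.54198992]
 [-141.94303374  -41.74608727]
 [-252.68694232  -42.21905288]]
angle of first two rel dock deg -0.07773026840723252
wall
[[-144.08960167   43.69277955]
 [-119.57400614   43.72348894]]
angle of first two rel dock deg 0.07177137132211744
[[-244.32375123   62.51369929]
 [-127.94005047   62.67005686]]
angle of first two rel dock deg 0.07697489481218045
```

Left gap is 3.0 mm against the ideal 1.5 mm, so I shift left by 1 mm while sliding on under the catch noses.

arm_command(targets=[[[0.035,0,0],[0,0,0],0],[[0.035,0,0],[0,0,0],0],[[0.035,0.2,0],[0,0,0],0],[[0.035,0.4,0],[0,0,0],0],[[0.035,0.6,0],[0,0,0],0],[[0.035,0.8,0],[0,0,0],0],[[0.035,1.0,0],[0,0,0],0],[[0.035,1.0,0],[0,0,0],0]])

```text
t: 10.5
tool_pos: [0.5129, -0.2082, 0.1318]
tool_rot: [-3.14, -0.0, 1.772]
wrist_force: [-3.9, -0.8, 8.2]
finger_gap: 0.0135
```

```bash
python3 look.py 8;python3 - <<'E'
import cv2
im=cv2.imread("pics/wrist8.png");cv2.imwrite("pics/c8.png",cv2.resize(im[120:320,170:436],None,fx=3,fy=3,interpolation=cv2.INTER_CUBIC))
E
```

```text
10.6 [ 0.51284003 -0.20817868  0.13175158] [-3.14005502e+00 -1.63309629e-04  1.77204430e+00] 0.013191585117237207 [-4.20891145 -0.69252401  7.97787313] [-0.17457289  0.34839212  0.03727035]
dock-frame tcp -168.80559861038293 0.6045461787220253 yaw err deg 0.0006594663100838762
```

View pics/c8.png

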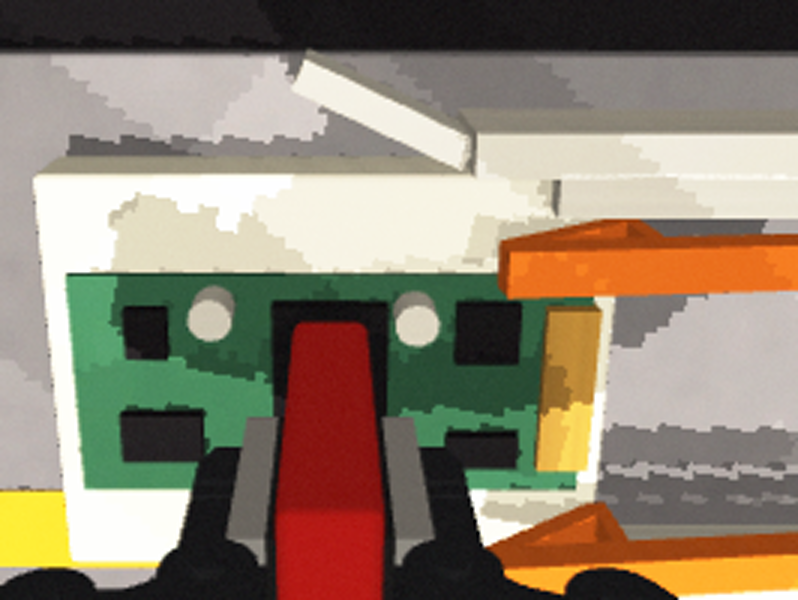

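The catch's orange arms now ride on the slab: left nose at crop (500,270), above its front edge. Side forces are low, so I slide on.

arm_command(targets=[[[0,0.25,0],[0,0,0],0],[[0,0.5,0],[0,0,0],0],[[0,0.75,0],[0,0,0],0],[[0,1.0,0],[0,0,0],0],[[0,1.25,0],[0,0,0],0],[[0,1.5,0],[0,0,0],0],[[0,1.75,0],[0,0,0],0],[[0,1.75,0],[0,0,0],0]])

```text
t: 11.4
tool_pos: [0.5647, -0.1976, 0.1318]
tool_rot: [-3.14, -0.0, 1.772]
wrist_force: [-2.1, -0.0, 6.9]
finger_gap: 0.0134
```

```bash
python3 look.py 9;python3 - <<'E'
import cv2
im=cv2.imread("pics/wrist9.png");cv2.imwrite("pics/c9.png",cv2.resize(im[120:320,170:436],None,fx=3,fy=3,interpolation=cv2.INTER_CUBIC))
E
```

```text
11.5 [ 0.5646761  -0.19762079  0.13175333] [-3.14102599e+00  2.22016017e-05  1.77192440e+00] 0.01343905687717261 [-1.7874814  -1.15746394  5.43278522] [-0.04544345  0.06164217  0.00187976]
dock-frame tcp -115.90524780759186 0.5883367861060895 yaw err deg -0.006210118885500688
```

View pics/c9.png

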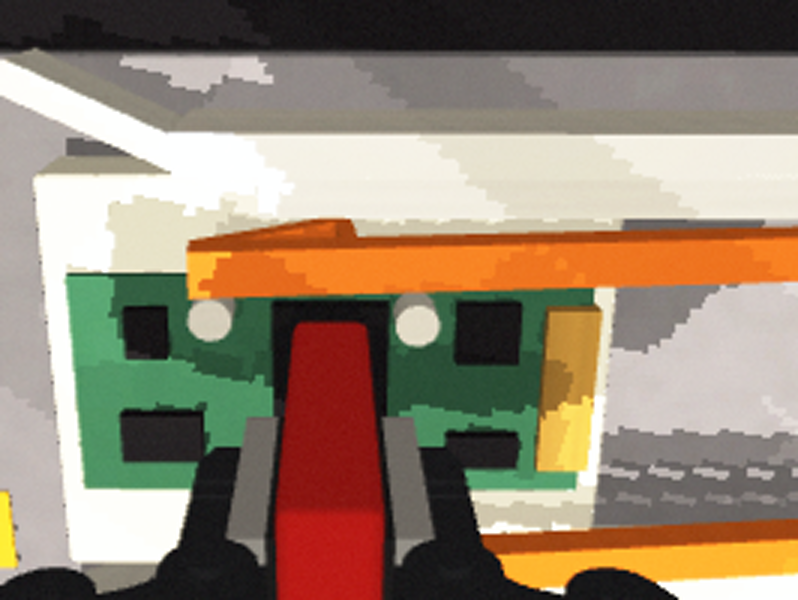

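The slab is under the lips, the arms ride on it and it is straight. I go to about 8 mm short of the stop.

arm_command(targets=[[[0,0.25,0],[0,0,0],0],[[0,0.5,0],[0,0,0],0],[[0,0.75,0],[0,0,0],0],[[0,1.0,0],[0,0,0],0],[[0,1.25,0],[0,0,0],0],[[0,1.5,0],[0,0,0],0],[[0,1.7,0],[0,0,0],0],[[0,1.7,0],[0,0,0],0]])

```text
t: 12.3
tool_pos: [0.6145, -0.1874, 0.1318]
tool_rot: [-3.14, -0.0, 1.772]
wrist_force: [-4.3, -1.1, 7.2]
finger_gap: 0.0129
```

```bash
python3 look.py 10;python3 - <<'E'
import cv2
im=cv2.imread("pics/wrist10.png");cv2.imwrite("pics/c10.png",cv2.resize(im[120:320,170:436],None,fx=3,fy=3,interpolation=cv2.INTER_CUBIC))
E
```

```text
12.4 [ 0.61440316 -0.18744887  0.13174889] [-3.14045200e+00 -1.65919482e-04  1.77192207e+00] 0.013517119683053008 [-3.1327696  -0.17568185  5.45281386] [-0.05535667  0.16038053  0.03892202]
dock-frame tcp -65.14849607479513 0.6154992567082562 yaw err deg -0.00634395885414445
```

View pics/c10.png

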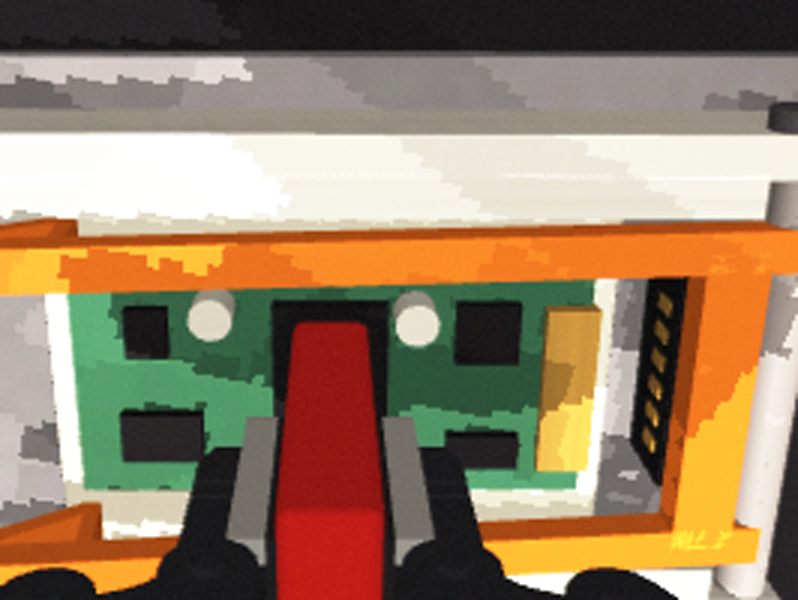

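The slab's front edge is at crop (610,390) and the black stop at (640,390), roughly 8–10 mm of gap. I creep in, watching the force.

arm_command(targets=[[[0,0.1,0],[0,0,0],0],[[0,0.2,0],[0,0,0],0],[[0,0.27,0],[0,0,0],0],[[0,0.27,0],[0,0,0],0]])

```text
t: 12.8
tool_pos: [0.6217, -0.1861, 0.1319]
tool_rot: [-3.139, -0.0, 1.772]
wrist_force: [-6.2, -1.6, 8.7]
finger_gap: 0.0133
```

arm_command(targets=[[[0,0.04,0],[0,0,0],0],[[0,0.04,0],[0,0,0],0]])

```text
t: 13.0
tool_pos: [0.6228, -0.1858, 0.1319]
tool_rot: [-3.139, -0.0, 1.772]
wrist_force: [-6.6, -1.8, 8.7]
finger_gap: 0.0133
```

arm_command(targets=[[[0,0.04,0],[0,0,0],0],[[0,0.04,0],[0,0,0],0]])

```text
t: 13.2
tool_pos: [0.6239, -0.1856, 0.1319]
tool_rot: [-3.139, -0.0, 1.772]
wrist_force: [-7.2, -0.9, 9.8]
finger_gap: 0.0132
```

```bash
python3 look.py 11;python3 - <<'E'
import cv2
im=cv2.imread("pics/wrist11.png");cv2.imwrite("pics/c11.png",cv2.resize(im[120:320,170:436],None,fx=3,fy=3,interpolation=cv2.INTER_CUBIC))
E
```

```text
13.3 [ 0.62391333 -0.18558573  0.13189599] [-3.13864480e+00 -4.22126949e-04  1.77183825e+00] 0.013207829468145249 [-6.60712966 -1.49015378  9.40088183] [-0.20394463  0.84235794  0.0393078 ]
dock-frame tcp -55.45783375050106 0.540135979597666 yaw err deg -0.01114649572137348
```

View pics/c11.png

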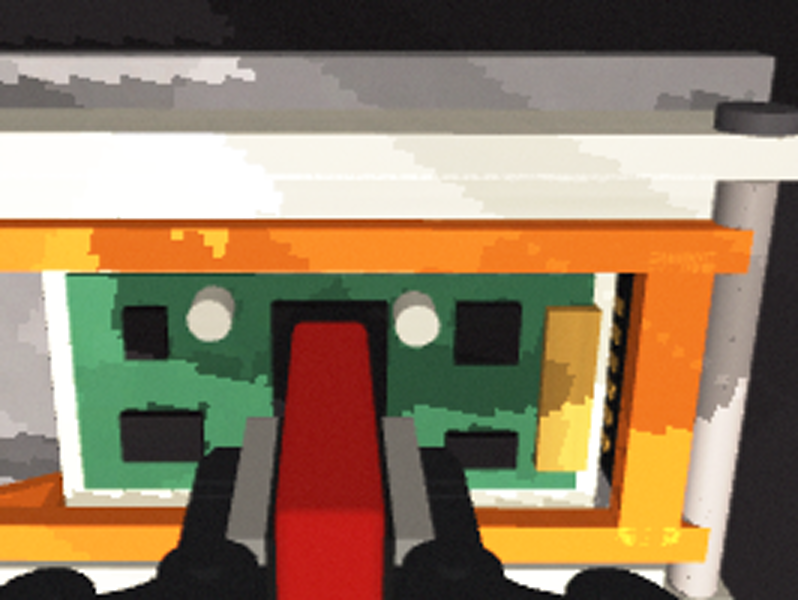

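The catch has dropped: the arms are level again and the tooth at crop (45,490) is behind the rear edge. One more light push toward the stop.

arm_command(targets=[[[0,0.04,0],[0,0,0],0],[[0,0.04,0],[0,0,0],0]])

```text
t: 13.5
tool_pos: [0.6251, -0.1853, 0.1319]
tool_rot: [-3.138, -0.0, 1.772]
wrist_force: [-6.0, -0.6, 9.5]
finger_gap: 0.0135
```

arm_command(targets=[[[0,0.03,0],[0,0,0],0],[[0,0.03,0],[0,0,0],0]])

```text
t: 13.7
tool_pos: [0.6259, -0.1852, 0.1319]
tool_rot: [-3.139, -0.0, 1.772]
wrist_force: [-7.2, -2.1, 9.9]
finger_gap: 0.0135
```

Next: relieve the down-force, open and withdraw straight up.

arm_command(targets=[[[0,0,-0.03],[0,0,0],0],[[0,0,-0.03],[0,0,0],40],[[0,0,-0.03],[0,0,0],40],[[0,0,-0.03],[0,0,0],40],[[0,0,-0.03],[0,0,0],40],[[0,0,-0.5],[0,0,0],40],[[0,0,-1.2],[0,0,0],40],[[0,0,-2.2],[0,0,0],40],[[0,0,-3.4],[0,0,0],40],[[0,0,-4.6],[0,0,0],40],[[0,0,-5],[0,0,0],40],[[0,0,-5],[0,0,0],40]])

```text
t: 14.9
tool_pos: [0.6284, -0.1852, 0.2852]
tool_rot: [3.137, 0.004, 1.772]
wrist_force: [0.9, -0.2, -0.3]
finger_gap: 0.0402
```

```bash
python3 look.py 12
python3 - <<'E'
from station import cams
import cv2
from h import *
e=cams.read_camera("side");cv2.imwrite("pics/s12.png",cv2.resize(e["color"][180:300,240:400,::-1],None,fx=5,fy=5,interpolation=cv2.INTER_CUBIC))
E
```

```text
15.0 [ 0.62670386 -0.18450692  0.28042822] [-3.14056947e+00 -7.04834994e-04  1.77210485e+00] 0.03999762924847577 [-0.28088742  0.32308293 -0.72023892] [ 0.02883758  0.01552289 -0.00280553]
dock-frame tcp -52.50798819762769 1.039402888043203 yaw err deg 0.004129028766550963
```

View pics/wrist12.png

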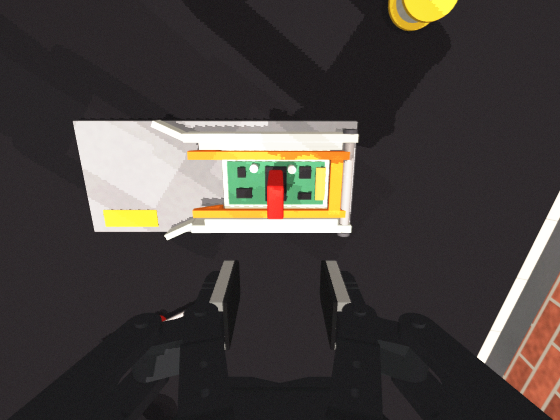

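View pics/s12.png

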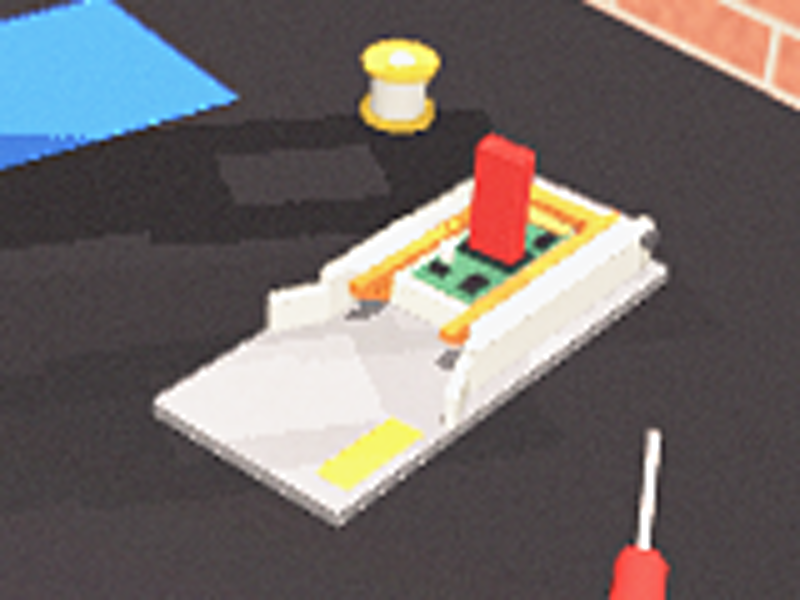

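The carrier sits home with the catch down (side view: noses back on the far side of the rear edge, teeth behind it). A quick numeric check of front and rear edges follows.

Run:
```python
from h import *
im=cv2.imread("pics/wrist12.png");cv2.imwrite("pics/c12.png",cv2.resize(im[115:240,180:370],None,fx=4,fy=4,interpolation=cv2.INTER_CUBIC))
d=np.load("wrist12.npy",allow_pickle=True).item()
y=np.radians(11.53);u=np.array([np.cos(y),np.sin(y)]);v=np.array([-u[1],u[0]]);stop=np.array([.67836,-.17503])
g=cv2.cvtColor(d["color"],cv2.COLOR_RGB2GRAY)
for r in(175,185,195,200): print(r,list(g[r,214:232]),list(g[r,318:338]))
P=lambda a,h:proj(d,[[*(stop+a*u),h]])[0].round(1)
print("rear top if home",P(-.11,.028),"rear if 5 short",P(-.115,.028),"front home",P(0,.028),"near edge",P(-.265,.01))
```

```text
175 [np.uint8(199), np.uint8(215), np.uint8(218), np.uint8(218), np.uint8(218), np.uint8(217), np.uint8(217), np.uint8(217), np.uint8(210), np.uint8(255), np.uint8(255), np.uint8(255), np.uint8(255), np.uint8(226), np.uint8(171), np.uint8(165), np.uint8(168), np.uint8(169)] [np.uint8(232), np.uint8(234), np.uint8(234), np.uint8(235), np.uint8(234), np.uint8(234), np.uint8(234), np.uint8(239), np.uint8(255), np.uint8(255), np.uint8(229), np.uint8(107), np.uint8(177), np.uint8(210), np.uint8(215), np.uint8(217), np.uint8(216), np.uint8(215), np.uint8(215), np.uint8(215)]
185 [np.uint8(203), np.uint8(205), np.uint8(205), np.uint8(203), np.uint8(199), np.uint8(199), np.uint8(197), np.uint8(199), np.uint8(201), np.uint8(248), np.uint8(255), np.uint8(255), np.uint8(255), np.uint8(253), np.uint8(194), np.uint8(165), np.uint8(164), np.uint8(166)] [np.uint8(233), np.uint8(234), np.uint8(235), np.uint8(235), np.uint8(233), np.uint8(234), np.uint8(235), np.uint8(255), np.uint8(255), np.uint8(255), np.uint8(144), np.uint8(133), np.uint8(206), np.uint8(214), np.uint8(215), np.uint8(214), np.uint8
[... 613 characters left out ...]
np.uint8(214)]
200 [np.uint8(136), np.uint8(137), np.uint8(137), np.uint8(137), np.uint8(137), np.uint8(136), np.uint8(139), np.uint8(133), np.uint8(138), np.uint8(140), np.uint8(250), np.uint8(255), np.uint8(255), np.uint8(255), np.uint8(246), np.uint8(168), np.uint8(151), np.uint8(150)] [np.uint8(194), np.uint8(194), np.uint8(195), np.uint8(194), np.uint8(200), np.uint8(254), np.uint8(255), np.uint8(255), np.uint8(255), np.uint8(159), np.uint8(113), np.uint8(200), np.uint8(214), np.uint8(213), np.uint8(215), np.uint8(214), np.uint8(214), np.uint8(215), np.uint8(213), np.uint8(214)]
rear top if home [222.8 183.3] rear if 5 short [218.  183.3] front home [328.3 183.3] near edge [ 83.5 179.3]
```

View pics/c12.png

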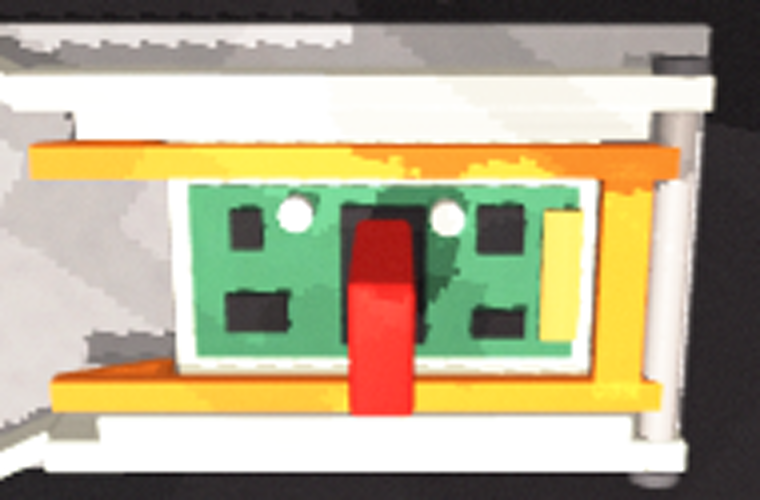

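The rear edge is at column 222.7 and the front at about 328. The home prediction is 222.8 and 328.3, so the carrier is fully home. Handing in.

```bash
python3 -c "
from station import order
print(order.finish_job())"
```

```text
the job is handed in; nothing more can be done
None
```

The white carrier is fully home in the test dock with the catch dropped behind it. I let go, withdrew straight up and handed the job in at about 15 s. The hand-in reports no verdict.

I gripped the carrier by its red grip, set it on the open deck about 27 mm before the entry and slid it in. Its own front edge lifted the orange catch, which rode on the carrier and then dropped.

- **Position:** after release the carrier's rear edge was at column 222.7 and its front at about 328. The home prediction was 222.8 and 328.3, so it is within about 1 mm of the stop. The yaw error, read from the tool before release, was under 0.1°.
- **Catch:** it looks level in the wrist and side views, with its teeth behind the carrier's rear edge. I had no direct reading of the joint angle.
- **Robot clearance:** I saw no contact with the catch. The wrist force stayed near 10 N while sliding, and the gripper was about 150 mm above the dock at hand-in.
- **Bystanders:** I did not measure them, but the path stayed well clear. The spool and screwdriver look in place in the last views; I did not look at the battery holder again.
- **Disagreement:** no clear jump in force marked the final touch on the stop. The last two pushes, about 2 mm in total, stayed at 6 to 7 N. The home position therefore rests on the images and the tool position, which agree.

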